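# Re-tighten a loose wedge in a drill jig and clamp the block again

### The arm

A 7-joint arm with a two-finger parallel gripper is mounted at the origin on the work surface; the furniture and walls round the work are solid. World frame = base frame: x ahead of the robot, y to its left, z up, the work surface at z = 0. Lengths are in m, angles in rad, forces in N, time in s.
With the tool pointing down it reaches from about 0.35 to 0.9 m from the base axis. Payload 8.1 kg.
Tool frame: the origin (TCP) lies on the centre line of the jaws, within the pads' length; the fingertips stand 14 mm ahead of it and the grasp point (between the pads) lies 5 mm behind it (env.nose_length is the distance from the TCP to the fingertips, in m); x points along the fingers, z is the direction in which the jaws open and shut, and the axes are right-handed (so a half turn about x gives the same grasp; the last joint's range is limited). The gripper opens to 92 mm and grips with 3 to 60 N. Pads are 19 mm wide; open, the fingers measure 130 mm over their backs; the gripper's body (75 mm by 190 mm) begins 47 mm behind the grasp point.
Start: joints at [1.195, 0.434, 0.025, 1.573, -0.012, 1.134, -0.075], TCP at [0.168, -0.602, 0.241] pointing down, gripper open.
Joint ranges: [-2.62, 2.62], [-0.44, 2.09], [-1.27, 1.32], [0.08, 2.57], [-1.32, 4.46], [0.12, 2], [-2.74, 2.74]. Speed limits (rad/s): [2.22, 2.22, 3.01, 3.01, 3.14, 3.14, 3.14].

### API

Orientations are given as a unit quaternion [w, x, y, z].
In Python, from plant import get_state, vision, order, env gives the robot as it stands.
- The arm moves only by the shell command python3 -m jog 'ROWS'. ROWS is JSON, a list of rows, each a list of 5 numbers: the opening, from -1 (shut) to 1 (fully open), so that 0 is half open, then the shift along the tool's x, y, z in mm, then the turn about the tool's x in rad. A call has 1 to 12 rows; each row is the pose to reach, as a shift and turn from the pose measured when the call began, along the tool's axes at that moment; what a row does not reach only later rows make up. A row lasts 1/8 s, in which the tool goes at most 62.5 mm and 10.7 degrees, less where a joint would pass 70% of its speed; a pose out of reach is approached as far as the arm can. A call with a gripper value outside its range is refused whole. The fingers move at their own pace and stop on an object; the grip force is fixed at half the most. Time passes only in rows, so rows that repeat a pose let the fingers close. It gives the time, the measured TCP pose, the force and the opening at its end, in the units of the state.
- get_state(): the state, without advancing time (a new reading comes with each control period).
- vision.snapshot(name): name is "scene" or "top" or "wrist"; returns the picture (384x512x3 uint8, red, green, blue); there is no depth.
- vision.camera_params(name): a dict with "fovy" (degrees; the focal length in pixels is half the picture's height over the tangent of half this angle, whatever the lens; pixels are square), "cx", "cy" (the principal point, pixels), "eye" and "attitude" of the camera in the world. Camera axes: x right, y down, z forward; pixel columns grow to the right and rows downward; lengths in m; the calibration is good to about 2 mm. A picture is of the moment at which its call begins: read the wrist's pose just before it. camera_params takes no time and is no camera call; for the wrist camera it gives the pose at the moment of the call.
- order.sign_off(): hands the job in, once; it reports no verdict.
The state is a dict: "time": time; "qpos": joint angles; "qd": joint speeds; "effort": joint torques, N m; "ee_pos": TCP position; "tcp_rot": TCP orientation; "force": force on the tool from outside, world axes, zero at the start; "torque": the same for the moment, N m; "gripper_width": finger opening in m.
Only numpy, scipy, OpenCV 4.12 (cv2) and the standard library are available. Lean on these libraries where they do the work, as an engineer would, in place of code of your own. Each camera call takes 0.05 s, during which the arm holds its last target.

### The job

The wooden wedge in the drill jig has worked loose and the aluminium block no longer lies against its fence. Swing the toggle clamp's handle all the way back to open it, drive the wedge further in under the drill bridge until it jams and holds the block flush against the straight side fence, then swing the handle back over centre to its closed stop so that the block is clamped again. Leave the other things on the bench where they are.

Things in the scene. Friction and masses are not known exactly. Their poses are not given: they have to be found in the camera images.
- jig: Fixed drill jig: plywood board 175 x 117 mm, top at z = 205 mm, on a four-legged steel stand. Origin: on the bench, 90 mm from the board's +x edge, 55 mm from its +y edge. +x: the way the wedge is driven, away from the robot; +y left; z up. The block lies round the origin, the wedge gap on its -y side, the fence on its +y side; the toggle clamp stands at the +x end, its arm reaching back to x = 0.
- fence_face (a point): Middle of the face of the straight aluminium side fence, which the block must lie flush against: jig x = 3, y = 20, z = 215 mm; the fence runs from x = -32 to 38 and stands 20 mm above the board. An end stop, 20 mm high, has its face at jig x = 40.5 mm, y = -14 to 16.
- rail_face (a point): Middle of the face (towards the block) of the fixed slanting rail, 30 mm high above the board, 12 mm thick, jig x = -33 to 40. The face runs straight from jig y = -43.2 at x = -33 to y = -31.7 at x = 40 (12 in 76, the wedge's taper): the gap narrows towards +x. This point: jig x = 3.5, y = -37.4, z = 220 mm.
- bridge_edge (a point): Top of the near face of the steel drill bridge over block and wedge, jig x = -50, y = 1.5, z = 305 mm. Flange x = -50 to -45, z = 253 to 305; crossbar x = -50 to -14, underside z = 253; both y = -46 to 49; its post 30 x 14 mm at x = -32, y = 42. An upright gripper pushing the wedge home hits the flange: lean the tool back towards jig -x by 25 to 45 degrees.
- clamp_handle (a joint): Handle angle, rad: 0 = closed, upright, rubber-tipped spindle on the block; up to 1.4 (stop) as it swings over to jig +x, the arm rising 46 degrees. Dead centre 0.2: below it the clamp's spring (15 to 20 N on the block) pushes the handle shut, from 0.2 to 0.6 back open; beyond, it stays where left. 2 to 4 N at the grip move it. It turns positively about jig +y through point clamp_hinge.
- clamp_hinge (a point): Point on the handle's hinge axis, in the middle of the handle's width: jig x = 70, y = 0, z = 233 mm. The axis is the jig's y axis.
- handle_grip (a point): Point to grip on the black handle, 80 mm from the hinge axis along the handle. The black grip is 24 mm wide along the hinge axis (jig y), 20 mm the other way, 43 to 113 mm from the axis. Pinched across the 24 mm it turns between the finger pads, so the tool may stay upright all along the swing.
- part: Loose aluminium block 80 x 40 x 30 mm, 0.2 to 0.35 kg, lying on the jig board. Origin: centre of its underside; x along its length. Flush against the side fence its origin is at jig y = 0, z = 205 mm. At first it lies 2 to 3 mm from the fence (jig y -2 to -3), 1 to 4 mm short of the end stop, under the closed clamp.
- wedge: Wooden wedge 100 mm long (x -50 to 50), 30 mm high, about 0.06 kg, loose in the gap. Origin: underside, half way along; +x: thin end. Side y = +12 is straight (towards the block); the other is y = -12 along the 24 mm tail, then tapers to y = 0 at the thin end. Tight: origin at jig x -17 to -12, y = -32, z = 205 mm; at first 28 to 36 mm further out. Friction holds it once driven with 10 to 15 N.
- wedge_tail (a point): Middle of the flat tail end (24 x 30 mm, facing jig -x) of the wedge, where it is pushed: wedge x = -50, y = 0, 15 mm above its underside. With the wedge tight it stands 12 mm out from the bridge's near face.
- multimeter: Bystander: hand-held meter with a yellow rim, 164 x 81 x 46 mm; leave it alone. Origin: centre of its underside.
- masking_tape: Bystander: roll of pale tape, 100 mm across, 25 mm high; leave it alone. Origin: centre of its underside.

How it is judged:
On the way, in this order (a step that is already met when the one before it is completed fails the run):
1. the clamp handle is swung right back and the clamp is open (value of joint clamp_handle above 1.1 rad), for 0.2 s.
2. with the clamp open, the wedge is driven home and the block lies flush against the side fence (y of part in the frame of jig between -0.0015 and 0.004 m and x of part in the frame of jig above -0.012 m and z of part in the frame of jig below 0.2075 m and angle between the x axis of part and the x axis of jig, either way round below 0.035 rad and x of wedge in the frame of jig between -0.02 and 0.006 m and y of wedge in the frame of jig between -0.036 and -0.028 m and z of wedge in the frame of jig below 0.209 m and value of joint clamp_handle above 0.8 rad), for 0.2 s.
At the end, for the whole second after the job is handed in: Handle under 0.1 rad. Block on the board, within 1.5 mm of flush with the side fence, parallel within 2 degrees, at most 12 mm short of the end stop. Wedge flat on the board, origin at jig x -20 to +6 mm, y -36 to -28 mm, pressing on the block (over 0.5 N). Bystanders within 30 mm. All at rest (value of joint clamp_handle below 0.1 rad and y of part in the frame of jig between -0.0015 and 0.004 m and x of part in the frame of jig above -0.012 m and z of part in the frame of jig below 0.2075 m and angle between the x axis of part and the x axis of jig, either way round below 0.035 rad and x of wedge in the frame of jig between -0.02 and 0.006 m and y of wedge in the frame of jig between -0.036 and -0.028 m and z of wedge in the frame of jig below 0.209 m and contact force between wedge and part above 0.5 N and linear speed of each of part, wedge below 0.02 m/s); the robot touches nothing.
It fails at once if a bystander (meter or tape roll) is moved more than 30 mm (distance of any of multimeter, masking_tape from where it was at the start of the episode above 0.03 m).
It also fails if it takes over 69 s, if anything falls off the work surface, if the arm or the gripper's body presses on something with over 40 N, if the wrist force passes 120 N, or if a joint passes its speed limit or range.

## Working session

There is one attempt and no reset: what is moved stays moved. The work goes in short steps, Python scripts to look and compute and a shell command to move; the robot and the scene stay as the last step left them, time stands still between calls to the robot, and variables do not carry over. Pictures are saved under pics/ and viewed, and the job is handed in when it is done.

```bash
ls; mkdir -p pics; python3 - <<'E'
from plant import get_state, vision, order, env
import cv2
s=get_state()
for k in s: print(k,s[k])
print(env.nose_length)
for n in ("scene","top","wrist"):
    print(n,vision.camera_params(n))
    cv2.imwrite(f"pics/{n}0.png",vision.snapshot(n)[:,:,::-1])
E
```

```text
pics
time 0.0
qpos [ 1.19538717  0.43520969  0.02498594  1.57412581 -0.01159786  1.13399701
 -0.07511531]
qd [ 0.00074002  0.00143947 -0.00012095  0.0003701   0.00145151 -0.00165758
 -0.00100648]
effort [-1.39657164e-03 -6.67846155e+01  9.84576792e-01 -3.14461541e+01
 -6.04322157e-02  4.32020926e-02  1.61422031e-04]
ee_pos [ 0.16820001 -0.60141737  0.23994227]
tcp_rot [ 0.56284631  0.42768819  0.56380548 -0.42709511]
force [-0.75754159 -0.79756805 -1.20540924]
torque [ 0.0174236  -0.00796306 -0.02636827]
gripper_width 0.09156415296269656
0.014
scene {'fovy': 49.48488260019435, 'cx': 251.93717216474914, 'cy': 189.98155812973445, 'eye': array([ 0.63523078, -0.43748223,  0.82279237]), 'attitude': array([-0.36068147,  0.91879159,  0.14768227, -0.06261657])}
top {'fovy': 51.4920836291949, 'cx': 259.2289979868879, 'cy': 193.56997279949942, 'eye': array([0.33026741, 0.10938523, 1.27923229]), 'attitude': array([-0.0467875 ,  0.70800203, -0.70388601,  0.03299307])}
wrist {'fovy': 67.53603866677487, 'cx': 262.66302925115605, 'cy': 185.51595648523937, 'eye': array([ 0.24900891, -0.58052501,  0.38418618]), 'attitude': array([ 0.12492556,  0.7869002 , -0.59673409, -0.09534206])}
```

View pics/scene0.png

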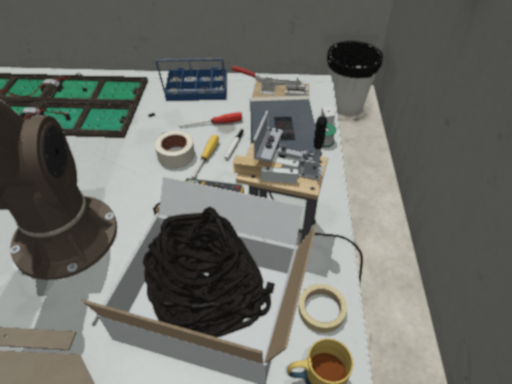

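View pics/top0.png

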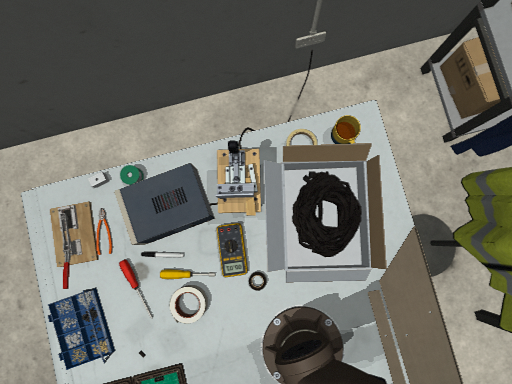

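View pics/wrist0.png

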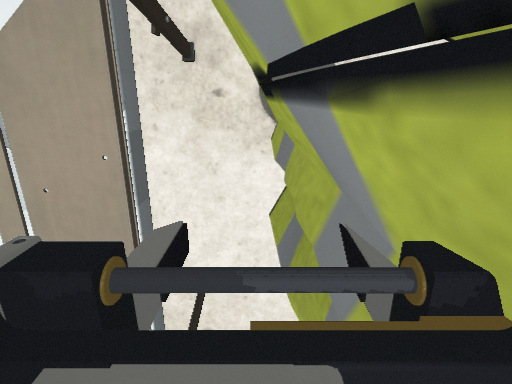

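```bash
python3 - <<'E'
import cv2
a=cv2.imread("pics/top0.png")[120:290,190:320]
cv2.imwrite("pics/top0z.png",cv2.resize(a[:115],None,fx=5,fy=5,interpolation=cv2.INTER_CUBIC))
a=cv2.imread("pics/scene0.png")[80:215,210:350]
cv2.imwrite("pics/scene0z.png",cv2.resize(a,None,fx=4.4,fy=4.4,interpolation=cv2.INTER_CUBIC))
E
```

```text
(no output)
```

View pics/top0z.png

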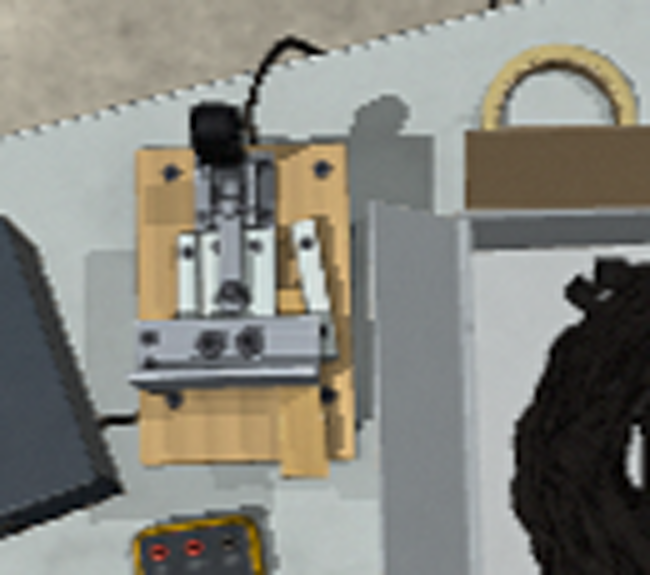

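View pics/scene0z.png

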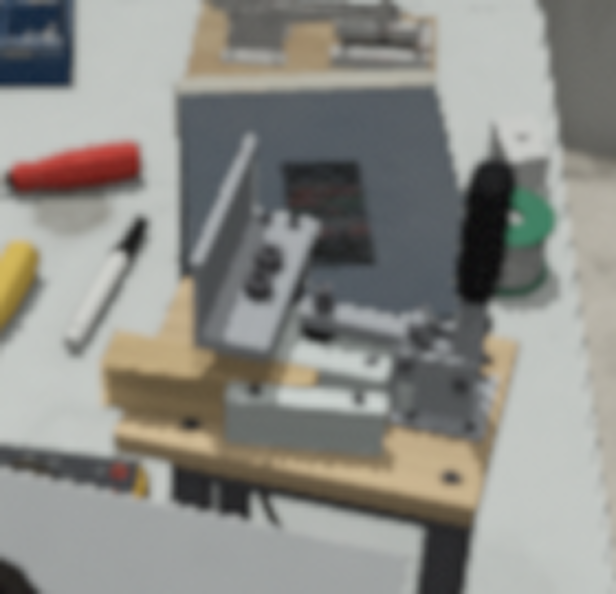

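```bash
cat > h.py <<'E'
from plant import get_state, vision, order, env
import numpy as np, cv2
from scipy.spatial.transform import Rotation as R
def RQ(q): return R.from_quat([q[1],q[2],q[3],q[0]])
def cam(n):
    p=vision.camera_params(n); f=192/np.tan(np.radians(p['fovy']/2)); return p,f,RQ(p['attitude']).as_matrix()
def cast(c,u,v,z):
    p,f,M=c; d=M@np.array([(u-p['cx'])/f,(v-p['cy'])/f,1]); e=p['eye']; return e+d*(z-e[2])/d[2]
def proj(c,P):
    p,f,M=c; q=M.T@(np.asarray(P)-p['eye']); return np.array([p['cx']+f*q[0]/q[2],p['cy']+f*q[1]/q[2]])
E
python3 - <<'E'
from h import *
c=cam('top')
def z(u,v): return (190+(u+.5)/5-.5,120+(v+.5)/5-.5)
pts=[((135,148),(90,55,205)),((346,146),(90,-62,205)),((143,465),(-85,55,205)),((354,458),(-85,-62,205)),
((132,382),(-50,49,305)),((321,381),(-50,-46,305))]
W=np.array([cast(c,*z(*p),j[2]/1000) for p,j in pts]); J=np.array([j for _,j in pts])/1000
print(W.round(4))
jc=J[:,:2].mean(0);wc=W[:,:2].mean(0)
H=(J[:,:2]-jc).T@(W[:,:2]-wc); th=np.arctan2(H[0,1]-H[1,0],H[0,0]+H[1,1])
Rm=np.array([[np.cos(th),-np.sin(th)],[np.sin(th),np.cos(th)]]); t=wc-Rm@jc
print('yaw',th,'org',t); print(((W[:,:2]-(J[:,:2]@Rm.T+t))*1000).round(1))
cs=cam('scene')
for P in [(90,55,205),(90,-62,205),(-85,-62,205),(-50,-46,305),(-50,49,305),(70,0,346)]:
    w=np.append(Rm@np.array(P[:2])/1000+t,P[2]/1000); q=proj(cs,w); print(P,((q-[210,80])*4.4).round(0),((proj(c,w)-[190,120])*5).round(0))
# handle
E
```

```text
[[0.5745 0.2492 0.205 ]
 [0.576  0.1328 0.205 ]
 [0.3996 0.2415 0.205 ]
 [0.4041 0.1273 0.205 ]
 [0.4341 0.2354 0.305 ]
 [0.4351 0.1421 0.305 ]]
yaw 0.03509666283999154 org [0.48549966 0.19042358]
[[ 1.   0.6]
 [-1.7  1.2]
 [ 1.  -0.9]
 [ 1.3  1.8]
 [ 0.3 -2.2]
 [-2.1 -0.6]]
(90, 55, 205) [515. 341.] [134. 148.]
(90, -62, 205) [473. 510.] [346. 141.]
(-85, -62, 205) [106. 434.] [355. 459.]
(-50, -46, 305) [185. 263.] [318. 375.]
(-50, 49, 305) [242. 136.] [125. 381.]
(70, 0, 346) [488. 171.] [213. 120.]
```

```bash
python3 - <<'E'
import cv2
a=cv2.imread("pics/top0.png")[142:220,208:268]
cv2.imwrite("pics/top0zz.png",cv2.resize(a,None,fx=7.5,fy=7.5,interpolation=cv2.INTER_CUBIC))
a=cv2.imread("pics/scene0.png")[105:205,228:332]
cv2.imwrite("pics/scene0zz.png",cv2.resize(a,None,fx=6,fy=6,interpolation=cv2.INTER_CUBIC))
E
```

```text
(no output)
```

View pics/top0zz.png

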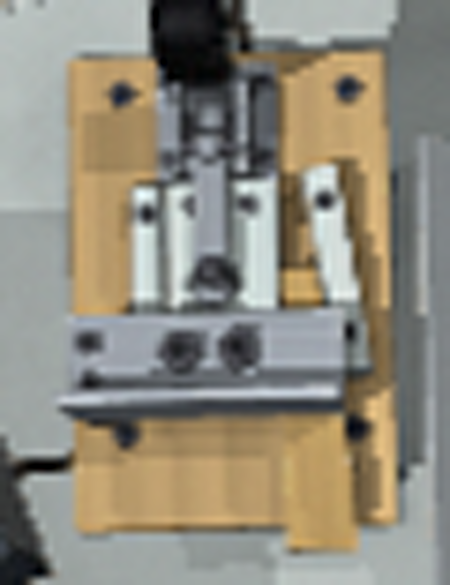

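View pics/scene0zz.png

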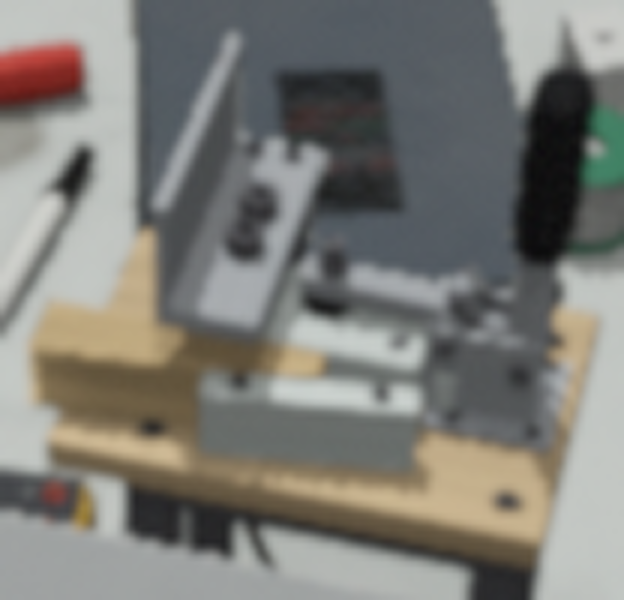

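```bash
cat > fit.py <<'E'
from h import *
from scipy.optimize import least_squares
def tz(u,v): return np.array([208+(u+.5)/7.5-.5,142+(v+.5)/7.5-.5])
def sz(u,v): return np.array([228+(u+.5)/6-.5,105+(v+.5)/6-.5])
C={'t':cam('top'),'s':cam('scene')}
obs=[('t',tz(68,60),(90,55,205)),('t',tz(386,48),(90,-62,205)),('t',tz(77,528),(-85,55,205)),('t',tz(398,522),(-85,-62,205)),
('t',tz(60,403),(-50,49,305)),('t',tz(341,400),(-50,-46,305)),
('s',sz(598,318),(90,55,205)),('s',sz(546,540),(90,-62,205)),('s',sz(50,430),(-85,-62,205)),('s',sz(160,208),(-50,-46,305)),('s',sz(233,32),(-50,49,305)),
('s',sz(200,380),(-33,-55.4,235)),('s',sz(420,412),(40,-43.9,235))]
def w(x,P):
    c,s=np.cos(x[2]),np.sin(x[2]); P=np.asarray(P)/1000
    return np.array([x[0]+c*P[0]-s*P[1],x[1]+s*P[0]+c*P[1],P[2]])
def res(x): return np.concatenate([(proj(C[k],w(x,P))-o) for k,o,P in obs])
if __name__=='__main__':
    r=least_squares(res,[.485,.19,.03],x_scale=[.01,.01,.1],loss='soft_l1',f_scale=1)
    print(r.x,np.degrees(r.x[2])); print(res(r.x).reshape(-1,2).round(1))
    for k in 'ts':
        o=obs; obs=[q for q in o if q[0]==k]; print(k,least_squares(res,[.485,.19,.03],x_scale=[.01,.01,.1]).x); obs=o
    for P in [(288,550),(356,550)]:
        p=cast(C['t'],*tz(*P),.235); c,s=np.cos(r.x[2]),np.sin(r.x[2]); d=p[:2]-r.x[:2]; print('wedge tail jig',c*d[0]+s*d[1],-s*d[0]+c*d[1])
E
python3 fit.py
```

```text
[0.48737397 0.19265724 0.03530031] 2.0225588891339363
[[-0.6 -0.7]
 [-0.6 -0.4]
 [-0.8  0.3]
 [-0.4 -0.2]
 [-1.4  0.1]
 [-0.3 -0.7]
 [ 0.9 -0.5]
 [ 0.   0.7]
 [-0.6  1.8]
 [-0.9  0. ]
 [-0.2  0.6]
 [-0.6  2.5]
 [-0.5  0.3]]
t [0.48669963 0.19081053 0.03305662]
s [0.4873878  0.19521009 0.02761477]
wedge tail jig -0.09622918479650355 -0.024632276248165632
wedge tail jig -0.0969323230403665 -0.048439176238332445
```

```bash
cat >> h.py <<'E'
JO=np.array([.4870,.1925]); JY=.033
cj,sj=np.cos(JY),np.sin(JY); JR=np.array([[cj,-sj,0],[sj,cj,0],[0,0,1]])
def j2w(P): return JR@(np.asarray(P,float)/1000)+np.array([*JO,0])
def w2j(W): return (JR.T@(np.asarray(W)-np.array([*JO,0])))*1000
def show():
    s=get_state(); M=RQ(s['tcp_rot']).as_matrix(); p=s['ee_pos']
    print('t',round(s['time'],2),'q',s['qpos'].round(3),'w',round(s['gripper_width'],4),'F',s['force'].round(1))
    print('tcp world',p.round(4),'jig mm',w2j(p).round(1)); print('axes in jig (cols x,y,z)\n',(JR.T@M).round(3))
    return s,p,M
def to(P,frame='j'):
    s=get_state(); M=RQ(s['tcp_rot']).as_matrix()
    W=j2w(P) if frame=='j' else np.asarray(P)
    d=(M.T@(W-s['ee_pos'])*1000).round(1); print('shift to',P,'=',d); return d
E
python3 - <<'E'
from h import *
s,p,M=show()
e=vision.camera_params('wrist')['eye']; print('cam in tool',(M.T@(e-p)).round(3))
to((0.168,-0.6,0.6),'w');to((0.5,0,0.6),'w')
E
```

```text
t 0.15 q [ 1.195  0.435  0.025  1.574 -0.012  1.134 -0.075] w 0.0914 F [-0.6 -1.4  0.3]
tcp world [ 0.1682 -0.6015  0.2401] jig mm [-344.8 -783.1  240.1]
axes in jig (cols x,y,z)
 [[-0.     0.971  0.237]
 [ 0.001  0.237 -0.971]
 [-1.    -0.    -0.001]]
cam in tool [-0.144  0.083  0.001]
shift to (0.168, -0.6, 0.6) = [-3.599e+02  2.000e-01 -2.000e+00]
shift to (0.5, 0, 0.6) = [-359.3  481.5 -490.4]
```

```bash
python3 -m jog '[[-1,-60,0,0,0.1],[-1,-120,0,0,0.2],[-1,-180,0,0,0.24],[-1,-240,0,0,0.24],[-1,-300,0,0,0.24],[-1,-330,30,-30,0.24],[-1,-340,70,-70,0.24],[-1,-340,110,-110,0.24],[-1,-340,150,-150,0.24],[-1,-340,190,-190,0.24],[-1,-340,230,-230,0.24],[-1,-340,270,-270,0.24]]'; python3 -c "
from h import *
show();to((0.5,0.0,0.6),'w')"
```

```text
time: 1.65
ee_pos: [0.3562, -0.2673, 0.5804]
tcp_rot: [0.508, 0.492, 0.508, -0.492]
force: [0.5, -0.3, -1.0]
gripper_width: 0.0001
t 1.65 q [ 0.645  0.059 -0.132  1.256  0.007  1.827 -1.023] w 0.0001 F [ 0.5 -0.3 -1. ]
tcp world [ 0.3562 -0.2673  0.5804] jig mm [-145.9 -455.3  580.4]
axes in jig (cols x,y,z)
 [[-0.     1.    -0.   ]
 [ 0.001 -0.    -1.   ]
 [-1.    -0.    -0.001]]
shift to (0.5, 0.0, 0.6) = [ -19.4  152.5 -262.5]
```

```bash
python3 -m jog '[[-1,-10,40,-45,0],[-1,-20,80,-90,0],[-1,-20,120,-135,0],[-1,-20,150,-180,0],[-1,-20,150,-225,0],[-1,-20,150,-262,0],[-1,-60,150,-262,0],[-1,-100,150,-262,0]]'; python3 -c "
from h import *
show();to((0.5,0.0,0.8),'w')"
```

```text
time: 2.65
ee_pos: [0.4995, 0.0006, 0.6435]
tcp_rot: [0.511, 0.491, 0.506, -0.491]
force: [0.1, 1.1, -1.7]
gripper_width: -0.0
t 2.65 q [-0.145  0.191  0.047  0.945 -0.004  2.001 -1.637] w -0.0 F [ 0.1  1.1 -1.7]
tcp world [4.995e-01 6.000e-04 6.435e-01] jig mm [   6.1 -192.3  643.5]
axes in jig (cols x,y,z)
 [[ 0.005  1.     0.001]
 [-0.005  0.001 -1.   ]
 [-1.     0.005  0.005]]
shift to (0.5, 0.0, 0.8) = [-156.4    1.3    1.3]
```

```bash
python3 -m jog '[[-1,-40,0,0,0],[-1,-80,0,0,0],[-1,-120,0,0,0],[-1,-120,0,0,0]]'; python3 -c "
from h import *
show();to((0.5,0.0,0.8),'w')"
```

```text
time: 3.15
ee_pos: [0.4867, 0.0011, 0.6776]
tcp_rot: [0.529, 0.508, 0.488, -0.473]
force: [0.4, -0.2, 0.1]
gripper_width: 0.0004
t 3.15 q [-0.597  0.144  0.638  0.946 -0.093  2.002 -1.545] w 0.0004 F [ 0.4 -0.2  0.1]
tcp world [0.4867 0.0011 0.6776] jig mm [  -6.6 -191.3  677.6]
axes in jig (cols x,y,z)
 [[ 0.076  0.997  0.002]
 [-0.006  0.003 -1.   ]
 [-0.997  0.076  0.006]]
shift to (0.5, 0.0, 0.8) = [-121.    22.4    2.4]
```

```bash
python3 -m jog '[[-1,-60,60,0,0],[-1,-120,120,0,0],[-1,-120,120,0,0],[-1,-120,120,0,0]]'; python3 -c "
from h import *
show();to((0.5,0.0,0.8),'w')"
```

```text
time: 3.65
ee_pos: [0.5367, 0.0133, 0.7337]
tcp_rot: [0.563, 0.547, 0.447, -0.429]
force: [-1.2, -0.4, -0.1]
gripper_width: 0.0006
t 3.65 q [-0.075  0.21  -0.11   0.699  0.063  2.002 -1.683] w 0.0006 F [-1.2 -0.4 -0.1]
tcp world [0.5367 0.0133 0.7337] jig mm [  43.7 -180.7  733.7]
axes in jig (cols x,y,z)
 [[ 0.232  0.973  0.001]
 [-0.001  0.002 -1.   ]
 [-0.973  0.232  0.001]]
shift to (0.5, 0.0, 0.8) = [-73.1 -20.7  12.1]
```

```bash
python3 -m jog '[[-1,-60,60,0,0],[-1,-120,120,0,0],[-1,-150,150,0,0],[-1,-150,150,0,0]]'; python3 -c "
from h import *
show();to((0.5,0.0,0.8),'w')"
```

```text
time: 4.15
ee_pos: [0.5796, 0.0175, 0.7709]
tcp_rot: [0.584, 0.57, 0.417, -0.4]
force: [0.4, 0.2, -0.3]
gripper_width: 0.0007
t 4.15 q [-0.196  0.273  0.104  0.53  -0.003  2.002 -1.642] w 0.0007 F [ 0.4  0.2 -0.3]
tcp world [0.5796 0.0175 0.7709] jig mm [  86.8 -177.9  770.9]
axes in jig (cols x,y,z)
 [[ 0.333  0.943 -0.002]
 [-0.002 -0.001 -1.   ]
 [-0.943  0.333  0.002]]
shift to (0.5, 0.0, 0.8) = [-54.1 -65.8  15.1]
```

```bash
python3 -m jog '[[-1,-60,60,0,0],[-1,-120,120,0,0],[-1,-180,150,0,0],[-1,-240,200,0,0],[-1,-240,200,0,0],[-1,-240,200,0,0]]'; python3 -c "
from h import *
show();to((0.5,0.0,0.8),'w')"
```

```text
time: 4.9
ee_pos: [0.6012, 0.0181, 0.796]
tcp_rot: [0.598, 0.585, 0.397, -0.379]
force: [-0.6, 0.0, -0.1]
gripper_width: 0.0003
t 4.9 q [-0.321  0.317  0.46   0.434 -0.204  2.002 -1.574] w 0.0003 F [-0.6  0.  -0.1]
tcp world [0.6012 0.0181 0.796 ] jig mm [ 108.3 -178.   796. ]
axes in jig (cols x,y,z)
 [[ 0.398  0.917 -0.002]
 [-0.002 -0.001 -1.   ]
 [-0.917  0.398  0.002]]
shift to (0.5, 0.0, 0.8) = [-44.1 -91.7  15. ]
```

```bash
python3 -m jog '[[-1,-100,60,0,0],[-1,-160,100,0,0],[-1,-220,120,0,0],[-1,-220,120,0,0]]';python3 -m jog '[[-1,-100,60,0,0],[-1,-160,100,0,0],[-1,-220,120,0,0],[-1,-220,120,0,0]]'; python3 -c "
from h import *
show();to((0.5,0.0,0.8),'w')"
```

```text
time: 5.4
ee_pos: [0.5785, 0.0175, 0.832]
tcp_rot: [0.61, 0.598, 0.376, -0.358]
force: [0.4, 0.6, 1.2]
gripper_width: 0.0004
time: 5.9
ee_pos: [0.5504, 0.0165, 0.8677]
tcp_rot: [0.622, 0.611, 0.356, -0.337]
force: [0.4, -0.0, 0.3]
gripper_width: 0.0004
t 5.9 q [-0.42   0.226  0.57   0.391 -0.21   2.002 -1.577] w 0.0004 F [ 0.4 -0.   0.3]
tcp world [0.5504 0.0165 0.8677] jig mm [  57.6 -178.   867.7]
axes in jig (cols x,y,z)
 [[ 0.52   0.854 -0.002]
 [-0.002 -0.001 -1.   ]
 [-0.854  0.52   0.001]]
shift to (0.5, 0.0, 0.8) = [ 31.4 -78.7  14.9]
```

```bash
python3 -c "
from h import *
to((-20,0,430));to((20,0,440))"
```

```text
shift to (-20, 0, 430) = [ 333.3 -294.  -178.3]
shift to (20, 0, 440) = [ 345.5 -254.6 -178.4]
```

```bash
python3 -m jog '[[1,33,-29,-18,0],[1,70,-60,-36,0],[1,105,-90,-54,0],[1,140,-120,-72,0],[1,170,-150,-90,0],[1,200,-175,-108,0],[1,233,-205,-126,0],[1,265,-235,-142,0],[1,300,-265,-160,0],[1,333,-294,-178,0],[1,333,-294,-178,0]]'; python3 -c "
from h import *
show()
import cv2
cv2.imwrite('pics/w1.png',vision.snapshot('wrist')[:,:,::-1]);c=cam('wrist')
for P in [(70,0,346),(70,0,313),(90,55,205),(90,-62,205),(-50,49,305),(-50,-46,305)]: print(P,proj(c,j2w(P)).round(1))"
```

```text
time: 7.28
ee_pos: [0.4649, 0.1914, 0.4266]
tcp_rot: [0.623, 0.608, 0.357, -0.339]
force: [0.9, -0.8, 0.1]
gripper_width: 0.0919
t 7.28 q [-0.955 -0.171  0.173  1.949  0.47   0.998 -2.499] w 0.0919 F [ 0.9 -0.8  0.1]
tcp world [0.4649 0.1914 0.4266] jig mm [-2.210e+01 -4.000e-01  4.266e+02]
axes in jig (cols x,y,z)
 [[ 0.516  0.857  0.001]
 [-0.005  0.004 -1.   ]
 [-0.857  0.516  0.006]]
(70, 0, 346) [259.7 148.5]
(70, 0, 313) [259.9 159.7]
(90, 55, 205) [221.5 170.3]
(90, -62, 205) [304.  170.3]
(-50, 49, 305) [209.1 280.6]
(-50, -46, 305) [307.2 280.5]
```

View pics/w1.png

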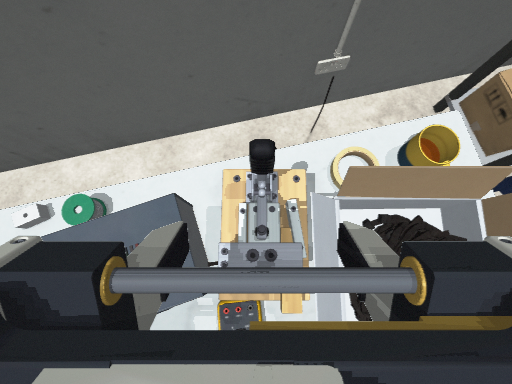

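```bash
python3 -c "
from h import *
to((41.6,0,360));to((72.6,0,308.7))"
```

```text
shift to (41.6, 0, 360) = [91.8 17.2 -1. ]
shift to (72.6, 0, 308.7) = [151.7  17.1  -1.2]
```

```bash
python3 -m jog '[[1,30,17,-1,0],[1,60,17,-1,0],[1,90,17,-1,0],[1,110,17,-1,0],[1,130,17,-1,0],[1,145,17,-1,0],[1,152,17,-1,0],[1,152,17,-1,0]]'; python3 -c "
from h import *
show();to((72.6,0,308.7))
import cv2
cv2.imwrite('pics/w2.png',vision.snapshot('wrist')[:,:,::-1])
cv2.imwrite('pics/s2.png',cv2.resize(vision.snapshot('scene')[60:220,180:380][:,:,::-1],None,fx=3.5,fy=3.5))"
```

```text
time: 8.32
ee_pos: [0.5605, 0.1944, 0.3095]
tcp_rot: [0.623, 0.61, 0.356, -0.337]
force: [0.7, 0.2, -1.0]
gripper_width: 0.0918
t 8.32 q [-0.881  0.07   0.309  2.03   0.451  0.617 -2.43 ] w 0.0918 F [ 0.7  0.2 -1. ]
tcp world [0.5605 0.1944 0.3095] jig mm [ 73.5  -0.5 309.5]
axes in jig (cols x,y,z)
 [[ 0.519  0.855 -0.002]
 [-0.004  0.    -1.   ]
 [-0.854  0.519  0.003]]
shift to (72.6, 0, 308.7) = [ 0.2 -1.2 -0.5]
```

View pics/w2.png

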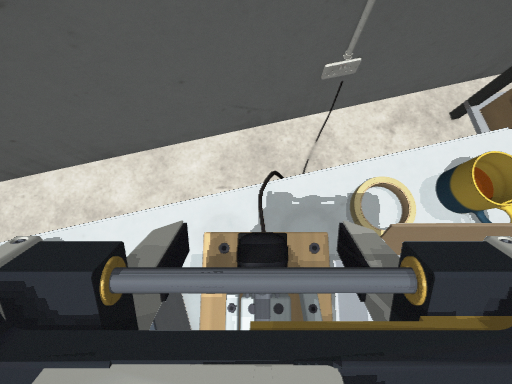

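View pics/s2.png

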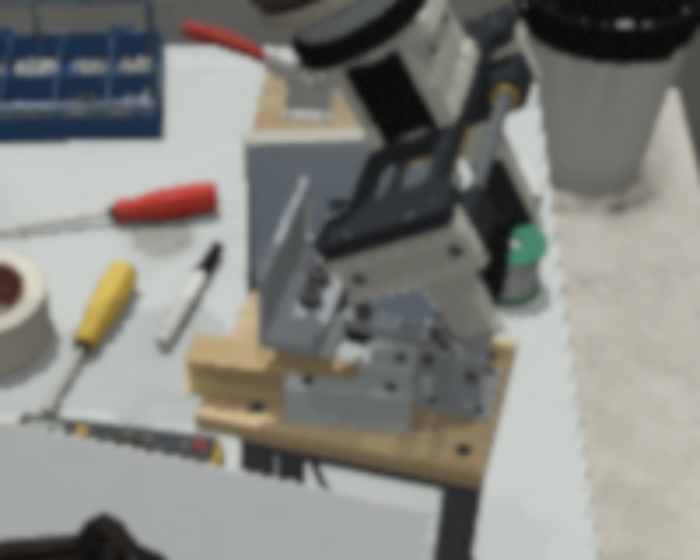

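```bash
python3 -m jog '[[-1,0,0,0,0],[-1,0,0,0,0],[-1,0,0,0,0],[-1,0,0,0,0],[-1,0,0,0,0]]'; python3 -c "
from h import *
s,p,M=show(); A=JR.T@M
for th in np.arange(.12,1.45,.12):
    d=np.array([80*np.sin(th),0,80*(np.cos(th)-1)]); print(round(th,2),(A.T@d).round(1))"
```

```text
time: 9.05
ee_pos: [0.5601, 0.1947, 0.3095]
tcp_rot: [0.623, 0.61, 0.356, -0.337]
force: [0.3, 0.8, 0.1]
gripper_width: 0.0462
t 9.05 q [-0.882  0.07   0.308  2.031  0.451  0.617 -2.431] w 0.0462 F [0.3 0.8 0.1]
tcp world [0.5601 0.1947 0.3095] jig mm [ 7.310e+01 -2.000e-01  3.095e+02]
axes in jig (cols x,y,z)
 [[ 0.519  0.855 -0.001]
 [-0.003  0.001 -1.   ]
 [-0.855  0.519  0.003]]
0.12 [ 5.5  7.9 -0. ]
0.24 [11.8 15.1 -0. ]
0.36 [19.  21.4 -0. ]
0.48 [26.9 26.9 -0.1]
0.6 [35.4 31.3 -0.1]
0.72 [44.4 34.8 -0.1]
0.84 [53.7 37.1 -0.1]
0.96 [63.2 38.3 -0.2]
1.08 [72.8 38.3 -0.2]
1.2 [82.3 37.2 -0.2]
1.32 [91.6 35.  -0.3]
1.44 [100.6  31.6  -0.3]
```

Fingers close slowly (46 mm in 0.6 s); keep closing.

```bash
python3 -m jog '[[-1,0,0,0,0],[-1,0,0,0,0],[-1,0,0,0,0],[-1,0,0,0,0]]'
```

```text
time: 9.55
ee_pos: [0.5601, 0.1949, 0.3095]
tcp_rot: [0.623, 0.61, 0.356, -0.337]
force: [0.6, -0.5, -1.6]
gripper_width: 0.0238
```

```bash
python3 -m jog '[[-1,5.5,8,0,0],[-1,12,15,0,0],[-1,19,21.5,0,0],[-1,27,27,0,0],[-1,35.5,31,0,0],[-1,44.5,35,0,0],[-1,53.5,37,0,0],[-1,63,38,0,0],[-1,73,38,0,0],[-1,82,37,0,0],[-1,91.5,35,0,0],[-1,95,34,0,0]]';python3 -m jog '[[-1,0,0,0,0],[-1,0,0,0,0]]'; python3 -c "
from h import *
s,p,M=show()
import cv2
cv2.imwrite('pics/s3.png',cv2.resize(vision.snapshot('scene')[60:220,180:380][:,:,::-1],None,fx=3.5,fy=3.5))"
```

```text
time: 11.05
ee_pos: [0.6419, 0.1976, 0.2488]
tcp_rot: [0.623, 0.612, 0.354, -0.335]
force: [7.6, -0.3, 7.1]
gripper_width: 0.0236
time: 11.3
ee_pos: [0.642, 0.1975, 0.2488]
tcp_rot: [0.623, 0.612, 0.354, -0.335]
force: [0.9, -0.6, 1.9]
gripper_width: 0.0238
t 11.3 q [-0.772  0.271  0.329  1.967  0.342  0.436 -2.29 ] w 0.0238 F [ 0.9 -0.6  1.9]
tcp world [0.642  0.1975 0.2488] jig mm [ 1.550e+02 -2.000e-01  2.488e+02]
axes in jig (cols x,y,z)
 [[ 0.525  0.851 -0.001]
 [-0.001 -0.    -1.   ]
 [-0.851  0.525  0.001]]
```

View pics/s3.png

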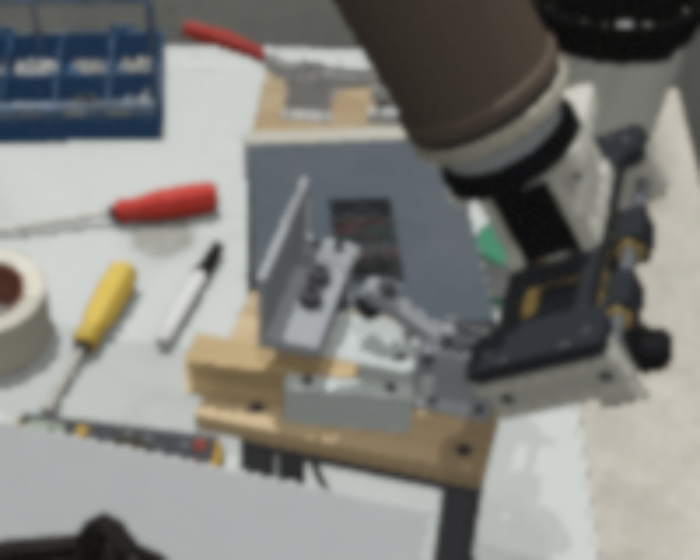

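```bash
python3 -m jog '[[0,0,0,0,0],[0,0,0,0,0],[0,0,0,0,0],[0,-8,5,0,0],[0,-34,21,0,0],[0,-68,42,0,0],[0,-102,63,0,0],[0,-130,80,0,0]]'; python3 -c "
from h import *
s,p,M=show(); to((0,0,400));to((-150,-35,400));to((-150,-35,231))
import cv2
cv2.imwrite('pics/w4.png',vision.snapshot('wrist')[:,:,::-1])
cv2.imwrite('pics/s4.png',cv2.resize(vision.snapshot('scene')[60:220,180:380][:,:,::-1],None,fx=3.5,fy=3.5))"
```

```text
time: 12.35
ee_pos: [0.6418, 0.1976, 0.4043]
tcp_rot: [0.623, 0.612, 0.354, -0.334]
force: [-0.4, 0.4, 0.4]
gripper_width: 0.046
t 12.35 q [-0.763  0.132  0.295  1.725  0.268  0.801 -2.158] w 0.046 F [-0.4  0.4  0.4]
tcp world [0.6418 0.1976 0.4043] jig mm [ 1.549e+02 -1.000e-01  4.043e+02]
axes in jig (cols x,y,z)
 [[ 0.527  0.85  -0.001]
 [-0.    -0.001 -1.   ]
 [-0.85   0.527 -0.   ]]
shift to (0, 0, 400) = [-7.790e+01 -1.339e+02  1.000e-01]
shift to (-150, -35, 400) = [-156.9 -261.4   35.3]
shift to (-150, -35, 231) = [ -13.2 -350.4   35.3]
```

View pics/s4.png

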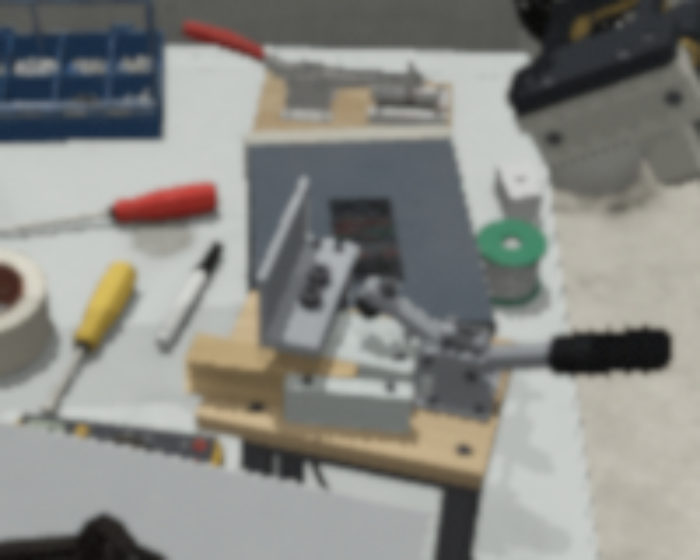

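Handle lies open (black grip at (610,352)), the arm is raised. Next, back over the bridge to the wedge tail.

```bash
python3 -m jog '[[-1,-16,-26,3,0],[-1,-38,-60,7,0],[-1,-62,-100,12,0],[-1,-86,-140,17,0],[-1,-110,-180,22,0],[-1,-135,-222,29,0],[-1,-157,-261,35,0],[-1,-157,-261,35,0]]'; python3 -c "
from h import *
s,p,M=show(); to((-150,-35,231))
import cv2
cv2.imwrite('pics/w5.png',vision.snapshot('wrist')[:,:,::-1])
"
```

```text
time: 13.45
ee_pos: [0.3379, 0.1529, 0.4016]
tcp_rot: [0.624, 0.614, 0.353, -0.331]
force: [0.6, 0.8, 1.3]
gripper_width: 0.0004
t 13.45 q [-0.909 -0.394 -0.072  2.162  0.479  1.071 -2.686] w 0.0004 F [0.6 0.8 1.3]
tcp world [0.3379 0.1529 0.4016] jig mm [-150.3  -34.6  401.6]
axes in jig (cols x,y,z)
 [[ 0.532  0.847  0.001]
 [ 0.004 -0.001 -1.   ]
 [-0.847  0.532 -0.004]]
shift to (-150, -35, 231) = [144.6 -90.5   1. ]
```

View pics/w5.png

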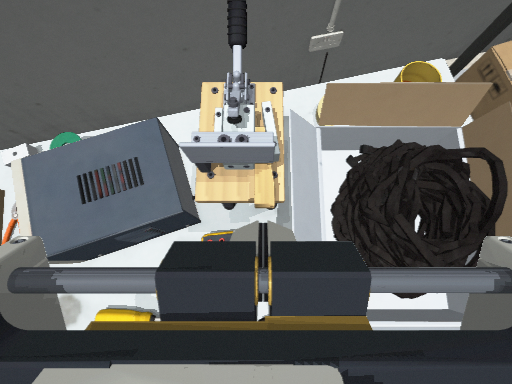

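```bash
python3 -c "
from h import *
c=cam('wrist')
import cv2
cv2.imwrite('pics/w5z.png',cv2.resize(cv2.imread('pics/w5.png')[70:220,170:320],None,fx=4,fy=4))
to((-130,-35,231))
for u,v in [(254,205),(277,205)]: print(w2j(cast(c,u,v,.235)).round(1))
for P in [(90,55,205),(90,-62,205),(-85,55,205),(-85,-62,205),(-50,49,305),(-50,-46,305)]: print(P,proj(c,j2w(P)).round(1),((proj(c,j2w(P))-[170,70])*4).round())
"
```

```text
shift to (-130, -35, 231) = [154.7 -74.8   1.2]
[-94.7 -25.3 235. ]
[-94.7 -52.4 235. ]
(90, 55, 205) [199.8  82. ] [119.  48.]
(90, -62, 205) [281.3  81.9] [445.  47.]
(-85, 55, 205) [192.5 201.7] [ 90. 527.]
(-85, -62, 205) [283.3 201.7] [453. 527.]
(-50, 49, 305) [176.3 147.4] [ 25. 310.]
(-50, -46, 305) [273.1 147.4] [413. 309.]
```

View pics/w5z.png

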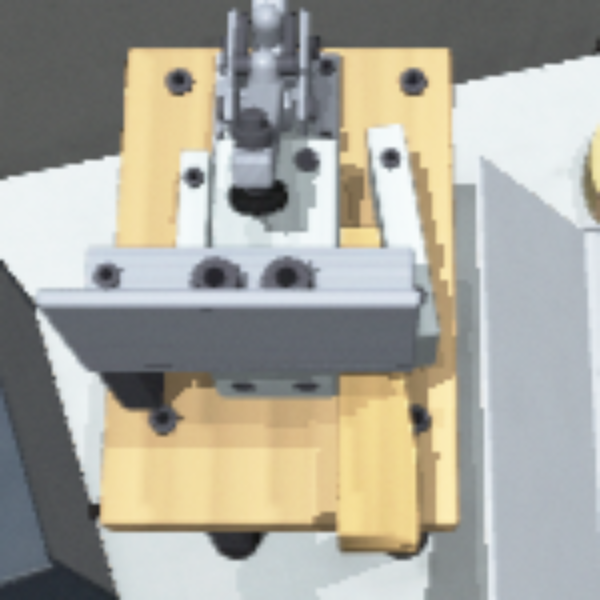

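```bash
python3 -m jog '[[-1,20,-10,2,0],[-1,40,-20,2,0],[-1,60,-30,2,0],[-1,80,-40,2,0],[-1,100,-50,2,0],[-1,120,-60,2,0],[-1,140,-68,2,0],[-1,155,-75,2,0],[-1,155,-75,2,0]]'; python3 -c "
from h import *
s,p,M=show(); to((-130,-36,231))
import cv2
cv2.imwrite('pics/w6.png',vision.snapshot('wrist')[:,:,::-1])
cv2.imwrite('pics/s6.png',cv2.resize(vision.snapshot('scene')[60:220,180:380][:,:,::-1],None,fx=3.5,fy=3.5))
"
```

```text
time: 14.62
ee_pos: [0.359, 0.1522, 0.2301]
tcp_rot: [0.623, 0.615, 0.353, -0.331]
force: [0.6, 0.0, 0.2]
gripper_width: 0.0006
t 14.62 q [ 0.204 -0.174 -0.929  2.435  0.537  0.428 -2.737] w 0.0006 F [0.6 0.  0.2]
tcp world [0.359  0.1522 0.2301] jig mm [-129.3  -36.1  230.1]
axes in jig (cols x,y,z)
 [[ 0.531  0.847 -0.001]
 [ 0.004 -0.003 -1.   ]
 [-0.847  0.531 -0.005]]
shift to (-130, -36, 231) = [-1.2 -0.2 -0.1]
```

View pics/s6.png

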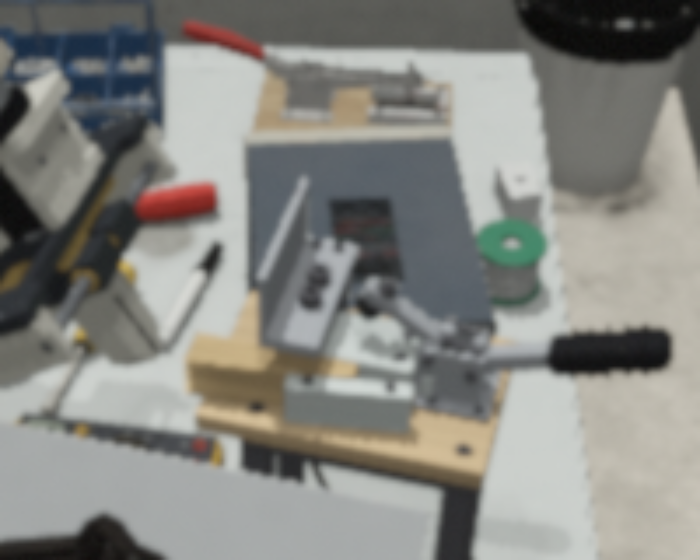

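View pics/w6.png

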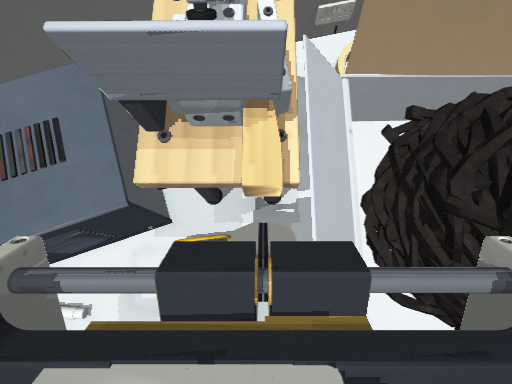

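```bash
python3 -m jog '[[-1,5,8.5,0,0],[-1,9,14,0,0],[-1,12,19,0,0],[-1,15,24,0,0],[-1,18,29,0,0],[-1,20,32,0,0],[-1,22.3,35.6,0,0]]'; python3 -c "
from h import *
s,p,M=show()
import cv2
cv2.imwrite('pics/s7.png',cv2.resize(vision.snapshot('scene')[60:220,180:380][:,:,::-1],None,fx=3.5,fy=3.5))
cv2.imwrite('pics/w7.png',vision.snapshot('wrist')[:,:,::-1])
"
```

```text
time: 15.6
ee_pos: [0.4004, 0.1533, 0.2298]
tcp_rot: [0.622, 0.614, 0.353, -0.332]
force: [-15.2, 3.3, 8.2]
gripper_width: 0.0003
t 15.6 q [ 0.574 -0.081 -1.217  2.37   0.636  0.406 -2.738] w 0.0003 F [-15.2   3.3   8.2]
tcp world [0.4004 0.1533 0.2298] jig mm [-87.8 -36.3 229.8]
axes in jig (cols x,y,z)
 [[ 0.53   0.848 -0.001]
 [ 0.003 -0.003 -1.   ]
 [-0.848  0.53  -0.004]]
```

View pics/s7.png

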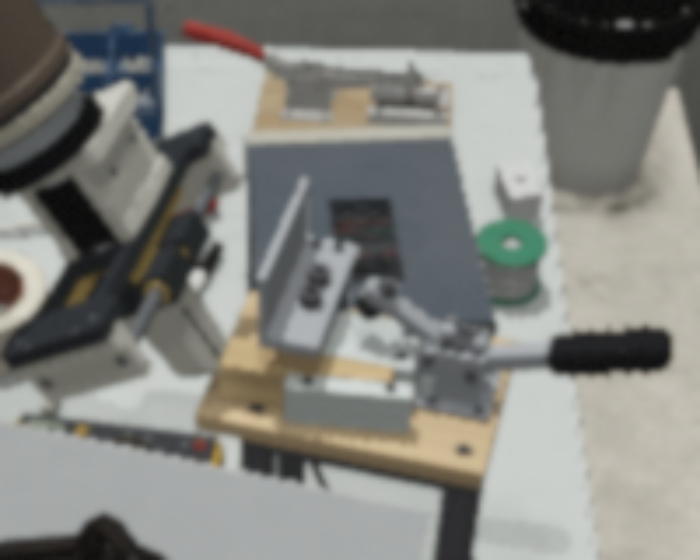

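View pics/w7.png

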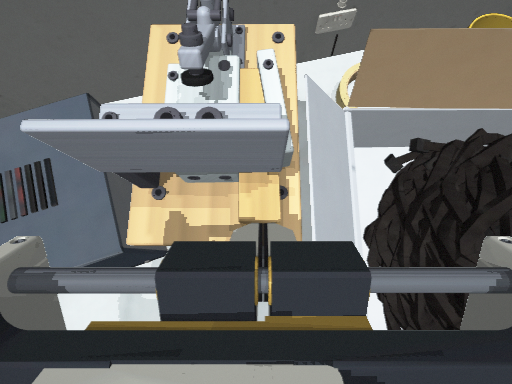

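```bash
python3 -c "
from h import *
c=cam('wrist')
cv2.imwrite('pics/w7z.png',cv2.resize(cv2.imread('pics/w7.png')[100:250,180:320],None,fx=4,fy=4))
for x in (-60,-65,-70,-75,-80):
  print(x,((proj(c,j2w((x,-32,235)))-[180,100])*4).round(),((proj(c,j2w((x,-32,205)))-[180,100])*4).round())
print(((proj(c,j2w((-85,-62,205)))-[180,100])*4).round(),((proj(c,j2w((-85,55,205)))-[180,100])*4).round())
"
```

```text
-60 [289. 392.] [296. 427.]
-65 [289. 426.] [296. 457.]
-70 [289. 461.] [296. 487.]
-75 [288. 497.] [296. 517.]
-80 [288. 533.] [295. 547.]
[478. 578.] [-234.  579.]
```

View pics/w7z.png

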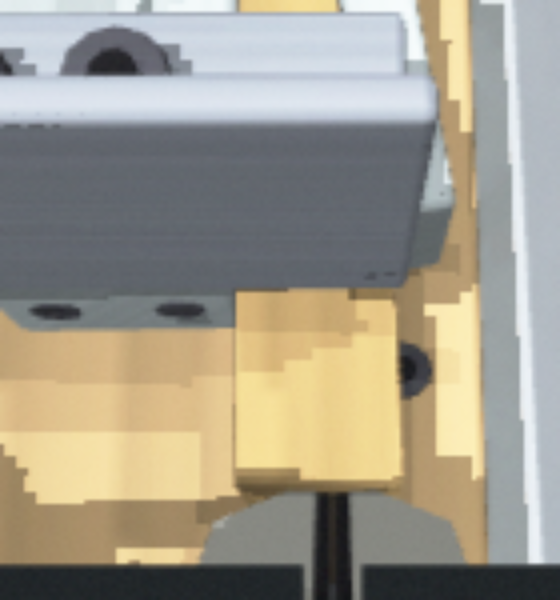

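```bash
python3 -m jog '[[-1,1,1.7,0,0],[-1,2.1,3.4,0,0],[-1,3.2,5.1,0,0],[-1,3.2,5.1,0,0]]'; python3 -c "
from h import *
s,p,M=show()
"
```

```text
time: 16.2
ee_pos: [0.4058, 0.1543, 0.2302]
tcp_rot: [0.622, 0.614, 0.355, -0.331]
force: [-9.2, 3.9, 1.4]
gripper_width: 0.0003
t 16.2 q [ 0.629 -0.065 -1.265  2.36   0.652  0.409 -2.741] w 0.0003 F [-9.2  3.9  1.4]
tcp world [0.4058 0.1543 0.2302] jig mm [-82.4 -35.5 230.2]
axes in jig (cols x,y,z)
 [[ 0.529  0.849  0.002]
 [ 0.006 -0.002 -1.   ]
 [-0.849  0.529 -0.006]]
```

```bash
python3 -m jog '[[-1,-1.6,-2.5,0,-0.03],[-1,-1.6,-2.5,0,-0.08],[-1,-1.6,-2.5,0,-0.08],[-1,-1.6,-2.5,0,-0.08]]'; python3 -c "
from h import *
s,p,M=show()
import cv2
cv2.imwrite('pics/w8.png',vision.snapshot('wrist')[100:250,180:320,::-1].repeat(4,0).repeat(4,1))
c=cam('wrist')
for x in (-60,-65,-70,-75,-80):
  print(x,((proj(c,j2w((x,-32,235)))-[180,100])*4).round(),((proj(c,j2w((x,-32,205)))-[180,100])*4).round())
"
```

```text
time: 16.7
ee_pos: [0.403, 0.1545, 0.2304]
tcp_rot: [0.646, 0.589, 0.368, -0.317]
force: [-0.4, 1.2, -0.1]
gripper_width: 0.0003
t 16.7 q [ 0.601 -0.076 -1.238  2.364  0.632  0.405 -2.648] w 0.0003 F [-0.4  1.2 -0.1]
tcp world [0.403  0.1545 0.2304] jig mm [-85.2 -35.2 230.4]
axes in jig (cols x,y,z)
 [[ 0.529  0.846  0.069]
 [ 0.007  0.077 -0.997]
 [-0.849  0.528  0.035]]
-60 [310. 405.] [307. 438.]
-65 [307. 440.] [304. 468.]
-70 [305. 475.] [302. 497.]
-75 [302. 510.] [300. 528.]
-80 [299. 546.] [297. 558.]
```

View pics/w8.png

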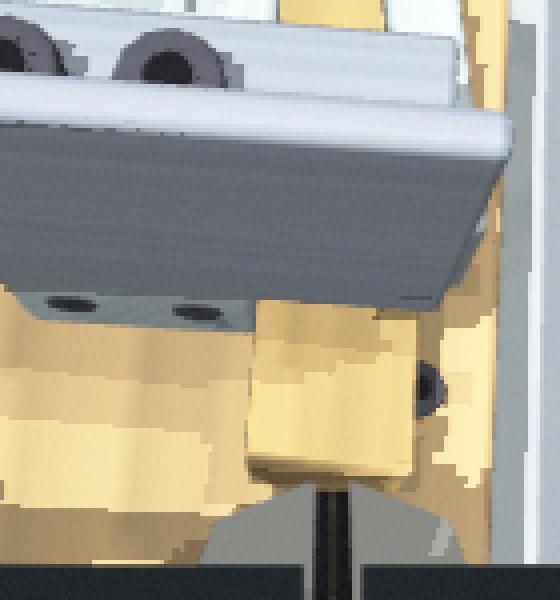

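```bash
python3 -m jog '[[-1,1.1,1.7,0.1,0],[-1,2.1,3.4,0.3,0],[-1,3.2,5.1,0.4,0],[-1,3.2,5.1,0.4,0]]'; python3 -c "
from h import *
s,p,M=show()
"
```

```text
time: 17.25
ee_pos: [0.4085, 0.155, 0.23]
tcp_rot: [0.646, 0.589, 0.368, -0.317]
force: [-8.4, 0.2, 5.0]
gripper_width: 0.0005
t 17.25 q [ 0.596 -0.049 -1.245  2.356  0.688  0.421 -2.698] w 0.0005 F [-8.4  0.2  5. ]
tcp world [0.4085 0.155  0.23  ] jig mm [-79.7 -34.9 230. ]
axes in jig (cols x,y,z)
 [[ 0.528  0.846  0.07 ]
 [ 0.007  0.078 -0.997]
 [-0.849  0.527  0.035]]
```

```bash
python3 -m jog '[[-1,1.1,1.7,0.1,0],[-1,2.1,3.4,0.3,0],[-1,2.1,3.4,0.3,0]]'; python3 -c "
from h import *
s,p,M=show()
"
```

```text
time: 17.62
ee_pos: [0.4117, 0.1558, 0.2295]
tcp_rot: [0.646, 0.588, 0.369, -0.317]
force: [-14.0, 0.4, 10.7]
gripper_width: 0.0004
t 17.62 q [ 0.592 -0.031 -1.249  2.351  0.721  0.433 -2.727] w 0.0004 F [-14.    0.4  10.7]
tcp world [0.4117 0.1558 0.2295] jig mm [-76.5 -34.2 229.5]
axes in jig (cols x,y,z)
 [[ 0.527  0.847  0.071]
 [ 0.008  0.079 -0.997]
 [-0.85   0.526  0.035]]
```

```bash
python3 -m jog '[[-1,1.1,1.7,0.1,-0.02],[-1,2.1,3.4,0.3,-0.04],[-1,3,4.7,0.4,-0.04],[-1,3,4.7,0.4,-0.04]]'; python3 -c "
from h import *
s,p,M=show()
import cv2
cv2.imwrite('pics/w9.png',vision.snapshot('wrist')[100:250,180:320,::-1].repeat(4,0).repeat(4,1))
c=cam('wrist')
for x in (-50,-55,-60,-65,-70,-75,-80):
  print(x,((proj(c,j2w((x,-32,235)))-[180,100])*4).round(),((proj(c,j2w((x,-32,205)))-[180,100])*4).round())
"
```

```text
time: 18.12
ee_pos: [0.4128, 0.1557, 0.2265]
tcp_rot: [0.658, 0.573, 0.377, -0.311]
force: [-43.2, -1.5, 22.8]
gripper_width: 0.0005
t 18.12 q [ 0.58  -0.008 -1.253  2.349  0.761  0.451 -2.725] w 0.0005 F [-43.2  -1.5  22.8]
tcp world [0.4128 0.1557 0.2265] jig mm [-75.4 -34.4 226.5]
axes in jig (cols x,y,z)
 [[ 0.522  0.846  0.108]
 [ 0.006  0.123 -0.992]
 [-0.853  0.518  0.059]]
-50 [326. 400.] [315. 432.]
-55 [322. 435.] [312. 462.]
-60 [318. 471.] [309. 493.]
-65 [314. 507.] [305. 523.]
-70 [310. 544.] [302. 554.]
-75 [305. 581.] [298. 586.]
-80 [301. 619.] [295. 618.]
```

View pics/w9.png

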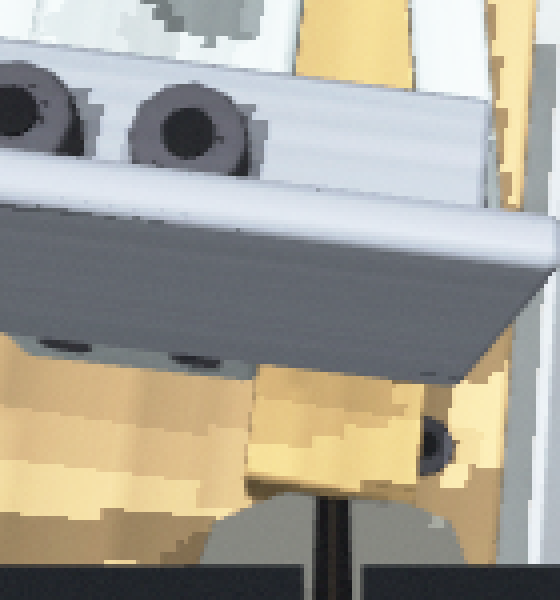

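```bash
python3 -m jog '[[-1,-3,-4.5,0,0],[-1,-8,-12.5,0,0],[-1,-13,-21,0,0],[-1,-18,-29,0,0],[-1,-23,-37,0,0]]'; python3 -c "
from h import *
s,p,M=show()
cv2.imwrite('pics/w10.png',vision.snapshot('wrist')[0:250,130:330,::-1].repeat(3,0).repeat(3,1)[:600])
cv2.imwrite('pics/s10.png',vision.snapshot('scene')[100:210,225:335,::-1].repeat(5,0).repeat(5,1))
c=cam('wrist')
"
```

```text
time: 18.8
ee_pos: [0.3697, 0.1494, 0.2271]
tcp_rot: [0.658, 0.573, 0.377, -0.311]
force: [-0.4, -0.2, 0.1]
gripper_width: 0.0003
t 18.8 q [ 0.457 -0.172 -1.094  2.416  0.433  0.381 -2.449] w 0.0003 F [-0.4 -0.2  0.1]
tcp world [0.3697 0.1494 0.2271] jig mm [-118.7  -39.2  227.1]
axes in jig (cols x,y,z)
 [[ 0.522  0.846  0.107]
 [ 0.005  0.122 -0.993]
 [-0.853  0.519  0.059]]
```

View pics/w10.png

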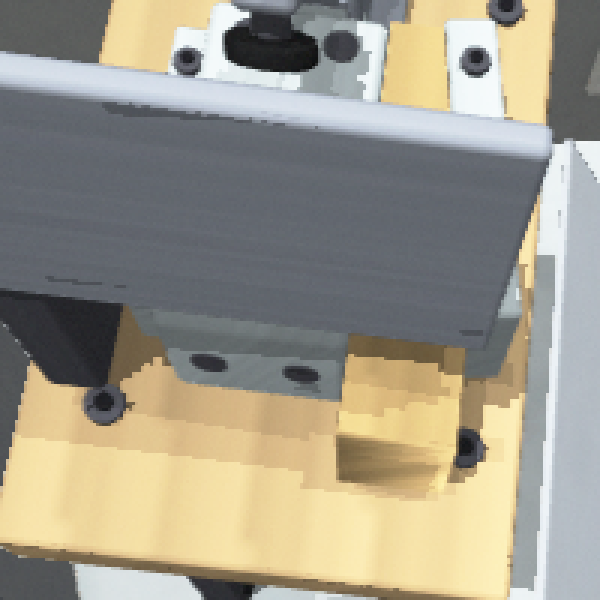

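View pics/s10.png

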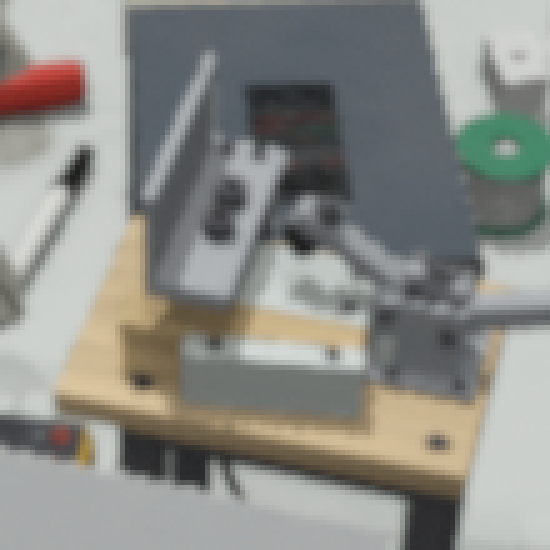

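```bash
python3 -m jog '[[-1,-30,18,2,0],[-1,-60,36,4,0],[-1,-90,54,6,0],[-1,-120,73,8,0.04],[-1,-150,91,10,0.08],[-1,-170,103,10,0.12],[-1,-170,103,10,0.12]]'; python3 -c "
from h import *
s,p,M=show()
a=vision.snapshot('wrist')
cv2.imwrite('pics/w11.png',a[:,:,::-1])
cv2.imwrite('pics/w11z.png',a[20:170,170:320,::-1].repeat(4,0).repeat(4,1))
to((20,0,440));to((150,0,400))
c=cam('wrist')
for P in [(-32,20,225),(38,20,225),(-40,20,235),(-40,-20,235),(40,20,235),(40,-20,235)]: print(P,((proj(c,j2w(P))-[170,20])*4).round())
"
```

```text
time: 19.77
ee_pos: [0.3699, 0.1514, 0.4277]
tcp_rot: [0.623, 0.612, 0.357, -0.333]
force: [-0.2, 0.1, -1.3]
gripper_width: 0.0004
t 19.77 q [ 0.111 -0.382 -0.594  2.041  0.032  0.92  -2.05 ] w 0.0004 F [-0.2  0.1 -1.3]
tcp world [0.3699 0.1514 0.4277] jig mm [-118.4  -37.2  427.7]
axes in jig (cols x,y,z)
 [[ 0.524  0.851  0.004]
 [ 0.005  0.002 -1.   ]
 [-0.851  0.524 -0.003]]
shift to (20, 0, 440) = [ 60.9 125.9 -37. ]
shift to (150, 0, 400) = [162.9 215.9 -36.3]
(-32, 20, 225) [193. 652.]
(38, 20, 225) [202. 455.]
(-40, 20, 235) [187. 669.]
(-40, -20, 235) [312. 670.]
(40, 20, 235) [197. 437.]
(40, -20, 235) [316. 438.]
```

View pics/w11z.png

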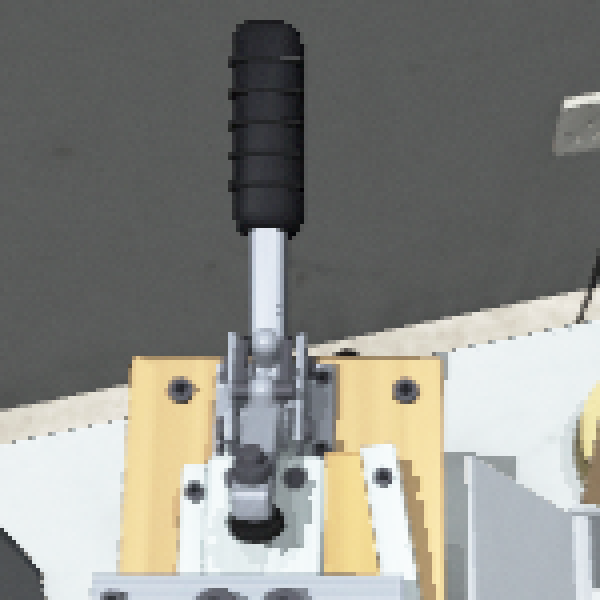

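```bash
python3 -c "
from h import *
to((155,0,404))"; python3 -m jog '[[0,12,18,-3,0],[0,32,44,-7,0],[0,55,74,-12,0],[0,78,105,-18,0],[0,100,136,-24,0],[0,122,164,-29,0],[0,143,192,-33,0],[0,162,220,-37,0],[0,162,220,-37,0]]'; python3 -c "
from h import *
s,p,M=show();to((155,-0.5,404));to((155,-0.5,249))
a=vision.snapshot('wrist')
cv2.imwrite('pics/w12.png',a[:,:,::-1])
"
```

```text
shift to (155, 0, 404) = [162.1 222.2 -36.3]
time: 20.95
ee_pos: [0.6413, 0.1974, 0.3996]
tcp_rot: [0.622, 0.61, 0.358, -0.335]
force: [-0.4, 0.3, -0.3]
gripper_width: 0.0455
t 20.95 q [ 0.134  0.232 -0.775  1.662  0.567  0.9   -2.388] w 0.0455 F [-0.4  0.3 -0.3]
tcp world [0.6413 0.1974 0.3996] jig mm [ 1.544e+02 -2.000e-01  3.996e+02]
axes in jig (cols x,y,z)
 [[ 0.519  0.855  0.004]
 [ 0.004  0.002 -1.   ]
 [-0.855  0.519 -0.002]]
shift to (155, -0.5, 404) = [-3.4  2.8  0.3]
shift to (155, -0.5, 249) = [129.1 -77.6   0.6]
```

View pics/w12.png

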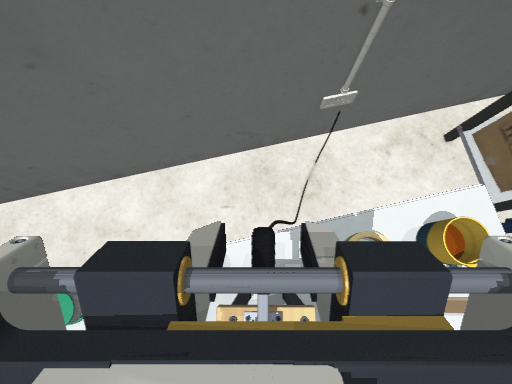

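Handle (col 263) is centred between the fingers. Descend.

```bash
python3 -m jog '[[0,25,-15,0,0],[0,50,-30,0,0],[0,75,-45,0,0],[0,95,-57,0,0],[0,115,-69,0,0],[0,129,-77.5,0,0],[0,129,-77.5,0,0],[-1,129,-77.5,0,0],[-1,129,-77.5,0,0],[-1,129,-77.5,0,0],[-1,129,-77.5,0,0],[-1,129,-77.5,0,0]]'; python3 -c "
from h import *
s,p,M=show(); A=JR.T@M
p0=w2j(p)
g=p0-5*A[:,0]; th0=np.arctan2(g[0]-70,g[2]-233); r=np.hypot(g[0]-70,g[2]-233); print(th0,r)
for th in np.linspace(th0,0,14)[1:]:
    d=np.array([r*(np.sin(th)-np.sin(th0)),0,r*(np.cos(th)-np.cos(th0))]); print(round(th,2),(A.T@d).round(1))"
```

```text
time: 22.5
ee_pos: [0.6412, 0.1976, 0.2502]
tcp_rot: [0.622, 0.61, 0.358, -0.335]
force: [0.8, -3.5, 3.9]
gripper_width: 0.0239
t 22.5 q [-0.009  0.338 -0.623  1.903  0.843  0.629 -2.709] w 0.0239 F [ 0.8 -3.5  3.9]
tcp world [0.6412 0.1976 0.2502] jig mm [154.2   0.  250.2]
axes in jig (cols x,y,z)
 [[ 0.52   0.854  0.004]
 [ 0.003  0.003 -1.   ]
 [-0.854  0.52  -0.001]]
1.3137954808069032 84.41210846967353
1.21 [-8.3  2.  -0. ]
1.11 [-16.7   3.2  -0. ]
1.01 [-25.3   3.5  -0.1]
0.91 [-33.8   3.   -0.1]
0.81 [-42.2   1.6  -0.1]
0.71 [-50.4  -0.7  -0.2]
0.61 [-58.4  -3.7  -0.2]
0.51 [-66.   -7.6  -0.2]
0.4 [-73.1 -12.2  -0.3]
0.3 [-79.8 -17.5  -0.3]
0.2 [-85.9 -23.4  -0.3]
0.1 [-91.4 -30.   -0.4]
0.0 [-96.2 -37.   -0.4]
```

```bash
python3 -m jog '[[-1,-8.5,2,0,0],[-1,-17,3,0,0],[-1,-25.5,3.5,0,0],[-1,-34,3,0,0],[-1,-42,1.5,0,0],[-1,-50.5,-0.5,0,0],[-1,-58.5,-3.5,0,0],[-1,-66,-7.5,0,0],[-1,-73,-12,0,0],[-1,-80,-17.5,0,0],[-1,-86,-23.5,0,0],[-1,-91.5,-30,0,0]]'; python3 -c "
from h import *
s,p,M=show(); A=JR.T@M
g=w2j(p)-5*A[:,0]; print(np.arctan2(g[0]-70,g[2]-233),np.hypot(g[0]-70,g[2]-233)); to((72.6-1.5,0,313))"
```

```text
time: 24.0
ee_pos: [0.5683, 0.1951, 0.314]
tcp_rot: [0.623, 0.611, 0.357, -0.334]
force: [4.2, 1.8, -10.3]
gripper_width: 0.0237
t 24.0 q [ 0.068  0.158 -0.72   1.949  0.642  0.696 -2.579] w 0.0237 F [  4.2   1.8 -10.3]
tcp world [0.5683 0.1951 0.314 ] jig mm [ 8.13e+01 -1.00e-01  3.14e+02]
axes in jig (cols x,y,z)
 [[ 0.522  0.853  0.004]
 [ 0.004  0.002 -1.   ]
 [-0.853  0.522 -0.002]]
0.10204494080799491 85.7518112967486
shift to (71.1, 0, 313) = [-4.5 -9.3 -0.1]
```

```bash
python3 -m jog '[[-1,-1.5,-4,0,0],[-1,-3,-8,0,0],[-1,-3.5,-11,0,0],[-1,-3.5,-11,0,0]]'; python3 -c "
from h import *
s,p,M=show(); A=JR.T@M
g=w2j(p)-5*A[:,0]; print(np.arctan2(g[0]-70,g[2]-233),np.hypot(g[0]-70,g[2]-233))"
```

```text
time: 24.5
ee_pos: [0.5593, 0.1949, 0.3142]
tcp_rot: [0.623, 0.612, 0.356, -0.332]
force: [5.9, -2.3, 5.4]
gripper_width: 0.0239
t 24.5 q [ 0.068  0.14  -0.723  1.97   0.641  0.686 -2.59 ] w 0.0239 F [ 5.9 -2.3  5.4]
tcp world [0.5593 0.1949 0.3142] jig mm [ 72.3  -0.  314.2]
axes in jig (cols x,y,z)
 [[ 0.527  0.85   0.003]
 [ 0.004  0.001 -1.   ]
 [-0.85   0.527 -0.003]]
-0.0034235777343115162 85.46233998526387
```

Closed against the stop. Release, retreat along the fingers, and check.

```bash
python3 -m jog '[[0,0,0,0,0],[0,0,0,0,0],[0,0,0,0,0],[0,0,0,0,0],[0,-20,0,0,0],[0,-45,0,0,0],[0,-75,0,0,0],[0,-110,0,0,0],[0,-150,0,0,0],[0,-190,0,0,0],[0,-190,0,0,0]]'; python3 -c "
from h import *
s,p,M=show()
a=vision.snapshot('wrist')
cv2.imwrite('pics/w13.png',a[:,:,::-1])
cv2.imwrite('pics/s13.png',vision.snapshot('scene')[95:215,225:335,::-1].repeat(5,0).repeat(5,1))
cv2.imwrite('pics/t13.png',vision.snapshot('top')[120:240,190:310,::-1].repeat(5,0).repeat(5,1))
"
```

```text
time: 25.88
ee_pos: [0.4589, 0.192, 0.479]
tcp_rot: [0.624, 0.613, 0.354, -0.33]
force: [-0.3, 0.5, 0.1]
gripper_width: 0.0458
t 25.88 q [ 0.146 -0.18  -0.708  1.807  0.192  0.991 -2.183] w 0.0458 F [-0.3  0.5  0.1]
tcp world [0.4589 0.192  0.479 ] jig mm [-2.81e+01  4.00e-01  4.79e+02]
axes in jig (cols x,y,z)
 [[ 0.532  0.847  0.005]
 [ 0.006  0.002 -1.   ]
 [-0.847  0.532 -0.004]]
```

View pics/w13.png

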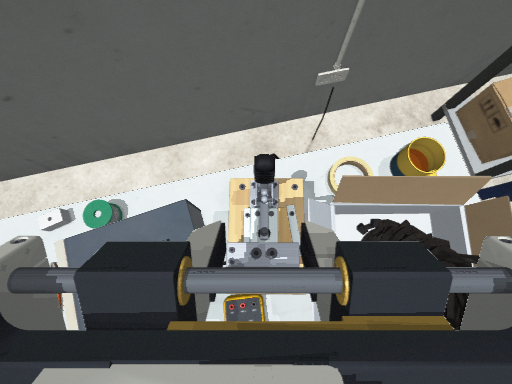

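View pics/s13.png

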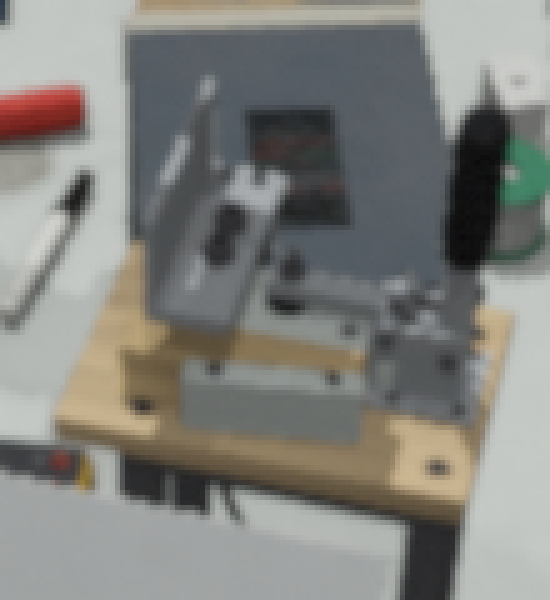

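View pics/t13.png

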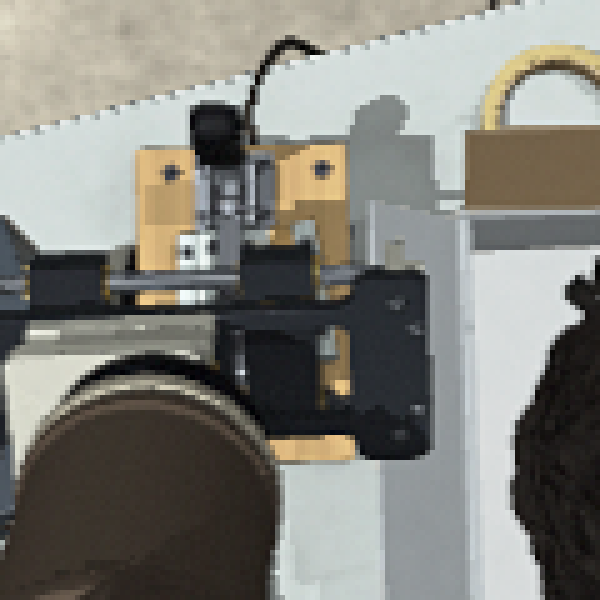

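```bash
python3 -m jog '[[0,-2,-30,10,0],[0,-4,-60,20,0],[0,-5,-90,32,0],[0,-5,-103,37,0],[0,-5,-103,37,0]]'; python3 -c "
from h import *
s,p,M=show()
a=vision.snapshot('wrist')
cv2.imwrite('pics/w14z.png',a[60:210,170:320,::-1].repeat(4,0).repeat(4,1))
c=cam('wrist')
for x in (-55,-60,-65,-70): print(x,((proj(c,j2w((x,-32,235)))-[170,60])*4).round())
cv2.imwrite('pics/t14.png',vision.snapshot('top')[120:240,190:310,::-1].repeat(5,0).repeat(5,1))
"
```

```text
time: 26.65
ee_pos: [0.3704, 0.15, 0.4241]
tcp_rot: [0.623, 0.612, 0.356, -0.333]
force: [0.8, -0.1, 0.0]
gripper_width: 0.046
t 26.65 q [ 0.089 -0.378 -0.583  2.05   0.048  0.912 -2.069] w 0.046 F [ 0.8 -0.1  0. ]
tcp world [0.3704 0.15   0.4241] jig mm [-118.   -38.6  424.1]
axes in jig (cols x,y,z)
 [[ 0.525  0.851  0.003]
 [ 0.003  0.002 -1.   ]
 [-0.851  0.525 -0.002]]
-55 [348. 563.]
-60 [347. 579.]
-65 [347. 594.]
-70 [347. 610.]
```

View pics/w14z.png

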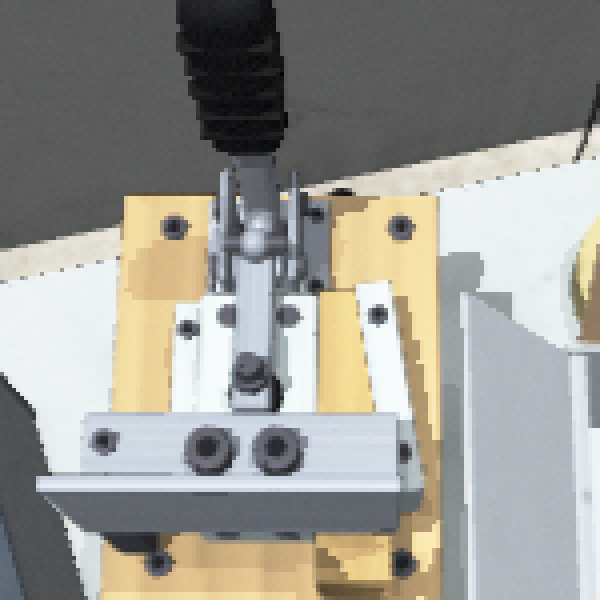

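View pics/t14.png

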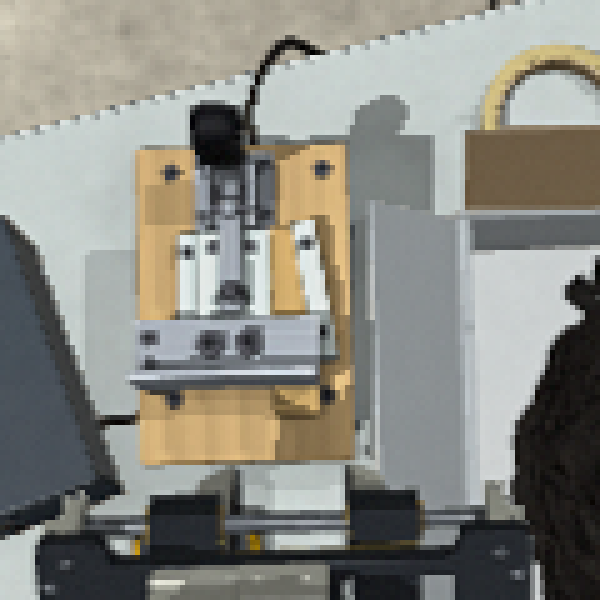

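```bash
python3 -c "
from plant import order; print(order.sign_off())"
```

```text
the job is handed in; nothing more can be done
None
```

The wedge is driven home, the block is clamped again, and I handed the job in at 26.8 s; no verdict came back.

- **Lean:** The jog command has no tilt axis. I got the roughly 31° lean by asking for high, far poses beyond the wrist joint's range.
- **Handle open:** I swung the clamp handle back to about 1.33 rad.
- **Wedge:** I pushed the tail until it jammed. The wrist force reached about 49 N, 43 N of it against the push and 23 N vertical. That is well above the stated 10 to 15 N, but under the 120 N wrist limit.
- **Handle closed:** I swung it back to its stop, about 0.00 rad, released it and moved clear.

**Last checks:**
- **Handle:** upright in the last pictures.
- **Block:** I see no gap between it and the fence.
- **Wedge:** it fills the gap, with its tail at jig x of about -60 mm, so its origin is near -10 mm. The stated tight range is -17 to -12 mm; the difference is within my picture error and inside the allowed -20 to +6 mm.
- **Bystanders:** the meter and tape look unmoved in the pictures; I did not measure them.

**Uncertain:**
- **Joint limits:** joint 6 read 2.002 against a stated limit of 2, and joint 7 read -2.741 against -2.74. No fault was reported, but these may count as passing the range.
- **Jig position:** the cameras disagreed by about 2 mm, which is within the stated calibration.
- **Not measured:** the wedge's force on the block, and the 1.5 mm flushness beyond what the pictures show.

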